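# Run the show-car turntable from its control desk

### The job

Run the car turntable from its control desk, pressing with closed fingertips: first press the raised end of the main rocker switch so that it tips fully over, then push the square latching key fully down so that it stays down, then press the flat round hold-to-run button and keep it down. The program finishes while still holding the round button pressed. Do not press the square key or the round button before its turn or the mushroom stop at all, and leave the cup, plate, leaflets and phone where they are.

Things in the scene. Friction and masses are not known exactly. Their poses are not given: they have to be found in the camera images.
- console: Fixed low aluminium enclosure, 240 x 240 mm, top face 40 mm above the table; origin at the centre of its underside on the table, z up. It carries four controls on round black flanges (80 mm diameter, 4 mm thick), one at each corner of a 96 mm square about its centre; which control is at which corner differs from start to start. All caps are the same plain light grey plastic.
- main_rocker (a joint): Main rocker switch: a light grey plate 56 x 34 x 8 mm that pivots about a level axis across its middle (pivot 58 mm above the table), inside a black frame 70 x 48 mm whose rim stands 53 mm above the table. 0 rad = off, one end raised about 12 mm above the other end; 0.44 rad = fully over, the raised end now equally low. Friction holds it wherever it is left; pressing takes about 3 to 6 N and about 9 mm of travel at the pressing point. Starts between 0 and 0.05.
- rocker_press (a point): Point on the upper face of the rocker plate, moving with it, 21 mm from the pivot towards the end that is raised when off (two thin dark ribs mark that end); press straight down here. About 66 mm above the table when off, 57 mm when fully over. Its horizontal direction from rocker_pivot shows which way the rocker faces.
- rocker_pivot (a point): Centre of the rocker, on its pivot axis, 58 mm above the table. Fixed.
- square_key (a joint): Square latching key: travel in m, 0 = up, 0.008 = fully down. Slides straight down, has no spring: friction of 4 N holds it where it is pushed to. Starts between 0 and 0.001.
- square_top (a point): Centre of the top face of the square key (36 x 36 mm), moving with it; 64 mm above the table when up, 56 mm when fully down. A black frame 50 x 50 mm surrounds it, its rim 52 mm above the table.
- round_button (a joint): Round hold-to-run button: travel in m, 0 = up, 0.007 = fully down. Its spring pushes back with about 2 N at first and 6 N fully down, and lifts it when it is let go.
- round_button_top (a point): Centre of the flat top of the round button (36 mm diameter), moving with it; 62 mm above the table when up, 55 mm when fully down. A black collar of 50 mm diameter, 50 mm above the table, surrounds it.
- stop_mushroom (a joint): Mushroom stop button, not to be pressed: travel in m, 0 = up, 0.007 = fully down, sprung like the round button.
- stop_mushroom_top (a point): Top of the domed head of the mushroom stop (50 mm diameter on a thinner stem), 80 mm above the table: the tallest control.
- cup: Loose paper cup of snack sticks beside the desk, 76 mm across at the rim, about 126 mm tall with its sticks, 80 g; origin at the centre of its underside. To be left alone.
- plate: Loose paper plate of biscuits beside the desk, 170 mm across, 25 mm tall with biscuits; origin at the centre of its underside. To be left alone.
- leaflets: Loose stack of leaflets beyond the desk, 100 x 210 x 12 mm; origin at the centre of its underside. To be left alone.
- phone: Loose white-cased phone with a dark screen lying on the robot's side of the desk, 72 x 150 x 9 mm; origin at the centre of its underside. To be left alone.

How it is judged:
By the outcome, as a careful person would: the job done as asked, in the order asked, and still so for the second after the job is handed in, while the arm keeps its last pose, push and grip.
It also fails if it takes over 38 s, if anything falls off the work surface, if the arm or the gripper's body presses on something with over 40 N, if the wrist force passes 120 N, or if a joint passes its speed limit or range.

### The arm

A 6-joint arm with a two-finger parallel gripper is mounted at the origin on the work surface. World frame = base frame: x ahead of the robot, y to its left, z up, the work surface at z = 0. Lengths are in m, angles in rad, forces in N, time in s.
With the tool pointing down it reaches from about 0.35 to 0.975 m from the base axis. Payload 4.9 kg.
Tool frame: the origin (TCP) lies midway between the tips of the shut fingers; the grasp point (between the pads) lies 19 mm behind it; z points along the fingers, y is the direction in which the jaws open and shut (so a half turn about z gives the same grasp; the last joint's range is limited). The gripper opens to 85 mm and grips with 20 to 120 N. Pads are 22 mm wide; open, the fingers measure 114 mm over their backs; the gripper's body (76 mm by 85 mm) begins 54 mm behind the grasp point. The pads swing forward as they close: fully open they stand 13 mm farther back than shut.
Start: joints at [-1.322, 0.053, 1.613, -0, 1.476, -0.119], TCP at [0.225, -0.583, 0.231] pointing down, gripper open.
Joint ranges: [-3.01, 3.01], [-1.01, 2.22], [0.06, 2.58], [-1.02, 4.17], [0.09, 2.62], [-3.14, 3.14]. Speed limits (rad/s): [2.57, 2.57, 3.14, 3.14, 3.14, 3.14].

### API

Orientations are given as a unit quaternion [x, y, z, w].
In Python, from plant import env gives the robot as it stands.
- The arm moves only by the tool send_rows, never from a script. Its argument "targets" is one flat list of numbers, 5 for each row, row after row: the shift along the tool's x, y, z in m, then the turn about the tool's z in rad, then the opening, from -1 (shut) to 1 (fully open). A call has 1 to 8 rows; each row shifts and turns the commanded pose from where the row before left it, along the tool's axes as they then stand; what a row does not reach is not made up. A row lasts 1/8 s, in which the tool goes at most 62.5 mm and 10.7 degrees, less where a joint would pass 70% of its speed; a pose out of reach is approached as far as the arm can. A call with a gripper value outside its range is refused whole. The fingers move at their own pace and stop on an object; "grip_force" is the grip in N (left out, the last holds). Time passes only in rows, so rows that do not move let the fingers close. It gives the time, the measured TCP pose, the force and the opening at its end, in the units of the state.
- env.sense(): the state, without advancing time (a new reading comes with each control period).
- env.camera(name): name is "side" or "top" or "wrist"; returns the picture (480x640x3 uint8, red, green, blue); there is no depth.
- env.camera_model(name): a dict with "K" (3x3 intrinsics, pixels), "position" and "rotation" of the camera in the world. Camera axes: x right, y down, z forward; pixel columns grow to the right and rows downward; lengths in m; the calibration is good to about 2 mm. A picture is of the moment at which its call begins: read the wrist's pose just before it. camera_model takes no time and is no camera call; for the wrist camera it gives the pose at the moment of the call.
- env.close_job(): hands the job in, once; it reports no verdict.
Trained networks look in the newest picture that a camera, given by its name, has taken for a name from the list of things; names that differ only in an ending like _2 or _b are one class to them, and where a whole thing is asked for, a point or a joint stands for the part that bears it (a point fixed in the world has none). Each returns a list of dicts, best first, with "confidence" (0 to 1); they miss things now and then, are a little off and sometimes report something else, mostly with a low value. They report only what shows in the picture. A call takes as long as a camera call.
- env.masks_of(camera, name): "region" (480x640 bool, what is visible of it) and "xy" ([column, row] in pixels, amid what is visible of it).
- env.mark_of(camera, name): "xy" ([column, row] in pixels: a listed point, or the origin of a listed thing).
The state is a dict: "t": time; "joint_pos": joint angles; "qvel": joint speeds; "joint_torque": joint torques, N m; "tool_pos": TCP position; "orientation": TCP orientation; "contact_force": force on the tool from outside, world axes, zero at the start; "ft_torque": the same for the moment, N m; "finger_gap": finger opening in m.
Only numpy, scipy, OpenCV 4.12 (cv2) and the standard library are available. Lean on these libraries where they do the work, as an engineer would, in place of code of your own. Each camera call takes 0.05 s, during which the arm holds its last target. There are 200 camera calls.

## Working session

There is one attempt and no reset: what is moved stays moved. The work goes in short steps, Python scripts to look and compute and a tool call to move; the robot and the scene stay as the last step left them, time stands still between calls to the robot, and variables do not carry over. Pictures are saved under pics/ and viewed, about 8 in all and at most 12, crops included, and the job is handed in when it is done.

Besides the shell and the picture viewer there is one more tool, called in YAML: its name, and indented under it one key for each argument. send_rows: Moves the arm, as the interface text tells. Its arguments: {"type":"object","properties":{"targets":{"type":"array","items":{"type":"number"}},"grip_force":{"type":"number"}},"required":["targets"]}

```bash
mkdir -p pics; cat > h.py <<'E'
import numpy as np, cv2
from plant import env
def ray(cam,xy):
    m=env.camera_model(cam);K=np.array(m["K"]);R=np.array(m["rotation"]);p=np.array(m["position"])
    return p,R@np.linalg.inv(K)@np.array([xy[0],xy[1],1.])
def onz(cam,xy,z):
    p,d=ray(cam,xy);return p+d*(z-p[2])/d[2]
def save(cam,name):
    im=env.camera(cam);cv2.imwrite(f"pics/{name}.png",im[:,:,::-1]);return im
Z=dict(rocker_press=.066,rocker_pivot=.058,square_top=.064,round_button_top=.062,stop_mushroom_top=.08,console=0)
def marks(cam,names=Z):
    for n in names:
        for d in env.mark_of(cam,n)[:2]:
            print(cam,n,round(d["confidence"],2),np.round(d["xy"],1),np.round(onz(cam,d["xy"],Z[n]),4))
E
python3 - <<'E'
from h import *
s=env.sense();print({k:np.round(v,3) for k,v in s.items()})
for c in("top","side"):
    save(c,c+"0");marks(c)
E
```

```text
{'t': np.float64(0.0), 'joint_pos': array([-1.322,  0.053,  1.614, -0.   ,  1.476, -0.119]), 'qvel': array([-0.   ,  0.001,  0.001,  0.001,  0.002,  0.001]), 'joint_torque': array([ 1.0000e-03, -3.9368e+01, -3.7017e+01, -0.0000e+00,  7.0000e-03,
       -0.0000e+00]), 'tool_pos': array([ 0.225, -0.583,  0.23 ]), 'orientation': array([ 0.983,  0.183, -0.   , -0.001]), 'contact_force': array([ 0.158, -1.028, -0.309]), 'ft_torque': array([ 0.011, -0.012,  0.005]), 'finger_gap': np.float64(0.085)}Traceback (most recent call last):
  File "<stdin>", line 4, in <module>
  File "h.py", line 14, in marks
    print(cam,n,round(d["confidence"],2),np.round(d["xy"],1),np.round(onz(cam,d["xy"],Z[n]),4))
                                                                      ~~~^^^^^^^^^^^^^^^^^^
  File "h.py", line 7, in onz
    p,d=ray(cam,xy);return p+d*(z-p[2])/d[2]
        ~~~^^^^^^^^
  File "h.py", line 5, in ray
    return p,R@np.linalg.inv(K)@np.array([xy[0],xy[1],1.])
             ~^~~~~~~~~~~~~~~~~
ValueError: matmul: Input operand 1 has a mismatch in its core dimension 0, with gufunc signature (n?,k),(k,m?)->(n?,m?) (size 3 is different from 4)
```

View pics/top0.png

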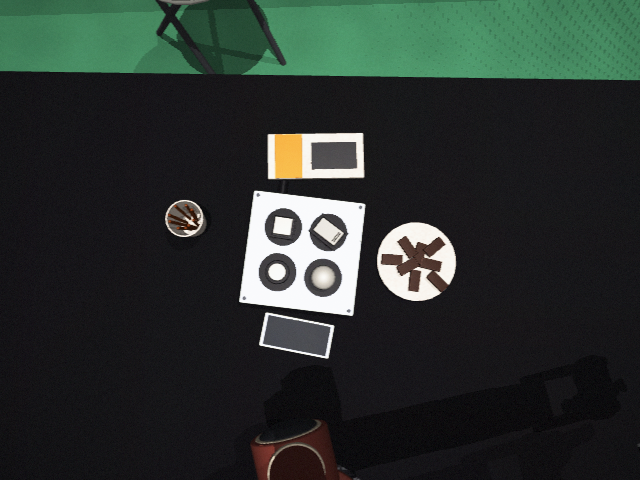

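The top view shows the square key at about (283,227), the rocker at (328,232) with its ribs towards the lower right, the round button at (277,272) and the mushroom at (323,278). The camera rotation comes as a quaternion, so I'll fix the helper.

```bash
sed -i 's/R=np.array(m\["rotation"\])/R=Rotation.from_quat(m["rotation"]).as_matrix()/; 1a from scipy.spatial.transform import Rotation' h.py
python3 - <<'E'
from h import *
print(env.camera_model("top"))
a=save("top","top1");marks("top")
b=save("side","side1");marks("side")
cv2.imwrite("pics/crop1.png",np.hstack([cv2.resize(a[180:320,230:370,::-1],(600,600),interpolation=2)]))
E
```

```text
{'K': array([[567.5439054 ,   0.        , 313.99361673],
       [  0.        , 567.5439054 , 225.48968467],
       [  0.        ,   0.        ,   1.        ]]), 'position': array([0.46468697, 0.03192648, 1.23423635]), 'rotation': array([ 0.70940118, -0.70236248,  0.04640424, -0.03582676])}
top rocker_press 0.6 [334.6 238. ] [ 0.5757 -0.0278  0.066 ]
top rocker_pivot 0.6 [329.1 231.1] [ 0.5908 -0.0167  0.058 ]
top round_button_top 0.72 [279.1 268.5] [0.5118 0.086  0.062 ]
top round_button_top 0.24 [193.7 221.7] [0.607  0.2646 0.062 ]
top stop_mushroom_top 0.6 [325.1 275.8] [ 0.4973 -0.0082  0.08  ]
top console 0.97 [302.1 254.1] [0.5461 0.0394 0.    ]
side rocker_press 0.56 [313.7 258. ] [ 0.5815 -0.0257  0.066 ]
side rocker_pivot 0.66 [322.  253.9] [ 0.6018 -0.0074  0.058 ]
side square_top 0.7 [311.7 222.9] [0.597 0.093 0.064]
side round_button_top 0.71 [271.8 229. ] [0.5078 0.09   0.062 ]
side stop_mushroom_top 0.92 [271.3 251.5] [ 0.4991 -0.0065  0.08  ]
side console 0.77 [295.5 260.5] [0.5518 0.047  0.    ]
```

View pics/crop1.png

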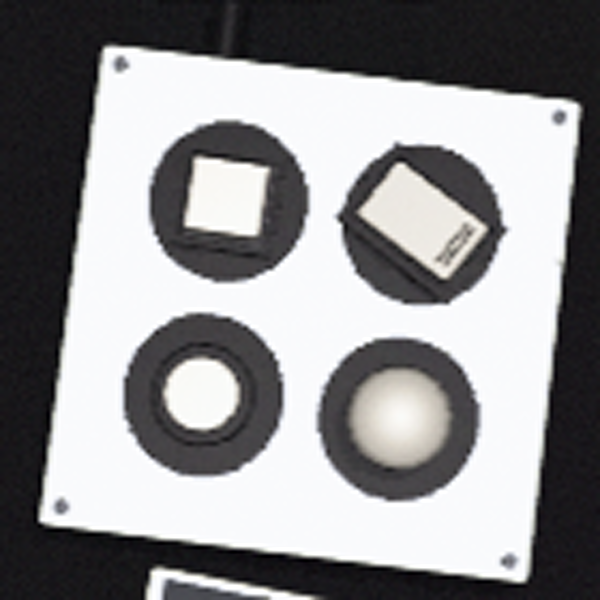

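View pics/side1.png

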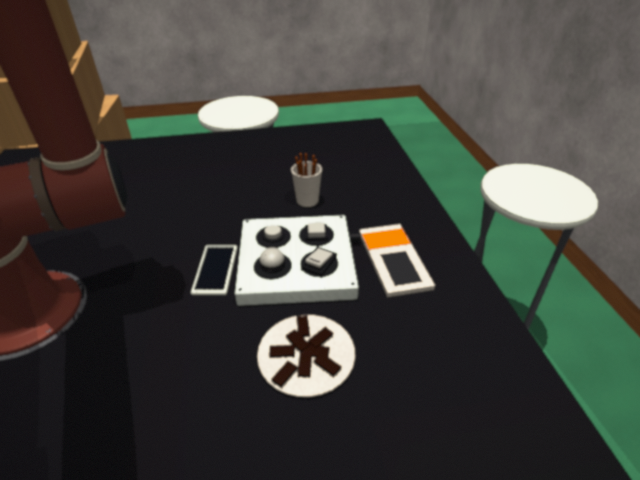

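The crop shows, at full-picture pixels: square (283.2,225.5), round (277.3,271.9), mushroom (323,277.5), and the rocker with its ribbed, raised end lower right at about (336,236). The side view agrees. I'll refine by segmenting the console, flanges and caps.

```bash
python3 - <<'E'
from h import *
a=cv2.imread("pics/top1.png");g=cv2.cvtColor(a,cv2.COLOR_BGR2GRAY)
roi=np.zeros_like(g);roi[183:318,232:368]=g[183:318,232:368]
b=(roi>140).astype(np.uint8)
n,l,s,c=cv2.connectedComponentsWithStats(b)
k=1+s[1:,4].argmax()
cs,h=cv2.findContours((l==k).astype(np.uint8),cv2.RETR_CCOMP,cv2.CHAIN_APPROX_NONE)
for i,q in enumerate(cs):
    A=cv2.contourArea(q)
    if h[0][i][3]<0:
        box=cv2.boxPoints(cv2.minAreaRect(q));P=np.array([onz("top",x,.04)[:2] for x in box])
        print("console",np.round(P,4).tolist(),P.mean(0).round(4),np.linalg.norm(P-np.roll(P,1,0),axis=1).round(4))
    elif A>200:
        (e,ax,_)=cv2.fitEllipse(q);print("flange",np.round(e,1),np.round(ax,1),onz("top",e,.044).round(4))
for i in range(1,n):
    if i!=k and s[i,4]>60:
        print("cap",s[i,4],c[i].round(1),onz("top",c[i],.063).round(4))
        q=cv2.findContours((l==i).astype(np.uint8),0,1)[0][0];print(cv2.minAreaRect(q))
for n in("rocker_press","square_top","round_button_top","stop_mushroom_top"):pass
# joint triangulation of network marks not used
t=env.sense();print(Rotation.from_quat(t["orientation"]).as_matrix().round(3))
E
```

```text
console [[0.4429, 0.1703], [0.6799, 0.1473], [0.653, -0.0963], [0.4165, -0.0676]] [0.5481 0.0384] [0.2394 0.2382 0.245  0.2382]
flange [322.5 277.3] [38.3 39.1] [ 0.495  -0.0041  0.044 ]
flange [277.  271.8] [38.2 39. ] [0.5057 0.0911 0.044 ]
flange [327.9 232. ] [38.1 38.4] [ 0.5904 -0.0147  0.044 ]
flange [282.9 226.5] [37.9 38.5] [0.6009 0.0804 0.044 ]
cap 293 [282.4 225.5] [0.601  0.0806 0.063 ]
((282.4324645996094, 225.4053955078125), (17.426292419433594, 16.76869773864746), 9.462322235107422)
cap 417 [328.1 231. ] [ 0.5906 -0.0143  0.063 ]
((328.1600036621094, 231.1199951171875), (26.400001525878906, 16.0), 36.869895935058594)
cap 235 [276.6 271.4] [0.5059 0.0911 0.063 ]
((276.5, 271.0), (16.0, 17.0), 90.0)
cap 394 [322.8 277. ] [ 0.4953 -0.0042  0.063 ]
((322.7500305175781, 276.7500305175781), (21.92030906677246, 21.21320343017578), 45.0)
cap 70 [275.2 315.2] [0.4167 0.0923 0.063 ]
((278.0, 314.5), (28.0, 5.0), -0.0)
[[ 0.933  0.36  -0.   ]
 [ 0.36  -0.933 -0.   ]
 [-0.     0.    -1.   ]]
```

Flanges and caps agree within 1 mm: rocker pivot (0.5905,-0.0145), square (0.601,0.0805), round (0.506,0.091). The raised end points along (-0.63,-0.78). Now moving: close the fingers and travel high.

send_rows:
  targets: [0.047, -0.035, 0, 0, -1, 0.047, -0.035, 0, 0, -1, 0.047, -0.035, 0, 0, -1, 0.047, -0.035, 0, 0, -1, 0.047, -0.035, 0, 0, -1, 0.047, -0.035, 0, 0, -1, 0.047, -0.035, 0, 0, -1, 0.047, -0.035, 0, 0, -1]

```text
t: 1.8
tool_pos: [0.4757, -0.185, 0.2317]
orientation: [0.983, 0.183, 0.0, 0.0]
contact_force: [0.8, -0.2, -0.3]
finger_gap: -0.0002
```

send_rows:
  targets: [0.047, -0.035, 0, 0, -1, 0.047, -0.035, 0, 0, -1, 0.02, -0.02, 0.03, 0, -1, 0, 0, 0.03, -0.18, -1, 0, 0, 0.03, -0.18, -1, 0, 0, 0, -0.165, -1, 0, 0, 0, 0, -1]

```text
t: 2.68
tool_pos: [0.5488, -0.0617, 0.141]
orientation: [0.902, 0.431, -0.0, -0.0]
contact_force: [-0.0, 0.5, 0.8]
finger_gap: -0.0001
```

```bash
cat > to.py <<'E'
import sys
from h import *
s=env.sense();R=Rotation.from_quat(s["orientation"]).as_matrix()
print("t",s["t"],"pos",s["tool_pos"].round(4),"F",s["contact_force"].round(2),"gap",s["finger_gap"].round(4));print(R.round(3).tolist())
if len(sys.argv)>1:
    print("shift",(R.T@(np.array([float(v) for v in sys.argv[1:4]])-s["tool_pos"])).round(4))
E
python3 to.py 0.576 -0.0325 0.08
```

```text
Traceback (most recent call last):
  File "to.py", line 4, in <module>
    print("t",s["t"],"pos",s["tool_pos"].round(4),"F",s["contact_force"].round(2),"gap",s["finger_gap"].round(4));print(R.round(3).tolist())
                                                                                        ^^^^^^^^^^^^^^^^^^^^^
AttributeError: 'float' object has no attribute 'round'
```

```bash
sed -i 's/s\["finger_gap"\].round(4)/s["finger_gap"]/' to.py
python3 to.py 0.576 -0.0325 0.08; python3 -c "
from h import *
save('wrist','w1');marks('wrist')"
```

```text
t 2.675 pos [ 0.5488 -0.0617  0.141 ] F [-0.03  0.54  0.77] gap -8.362458813611656e-05
[[0.629, 0.778, -0.001], [0.778, -0.629, 0.0], [-0.0, -0.001, -1.0]]
shift [0.0398 0.0029 0.061 ]
wrist rocker_press 0.8 [328.6 178.8] [ 0.5835 -0.028   0.066 ]
wrist rocker_pivot 0.82 [328.3 149.3] [ 0.5945 -0.0143  0.058 ]
wrist round_button_top 0.71 [106.9 100. ] [0.509  0.0924 0.062 ]
wrist stop_mushroom_top 0.79 [196.2 237.7] [ 0.4971 -0.0027  0.08  ]
wrist console 0.89 [238.4 125.8] [0.5489 0.0401 0.    ]
```

View pics/w1.png

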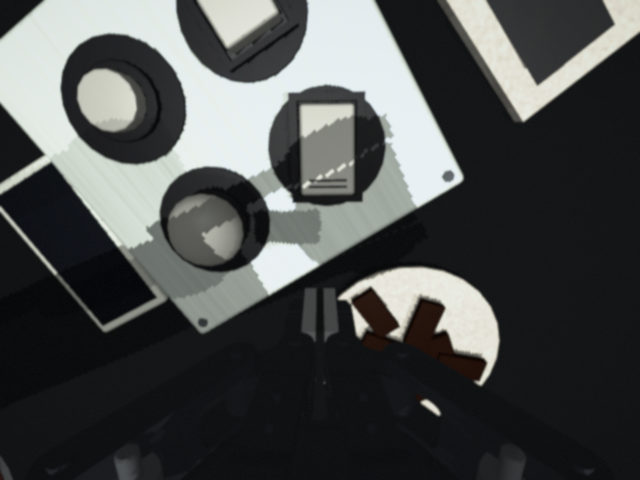

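The wrist view shows the rocker at (328,150), aligned with the tool x axis, with its ribs at the near end (328,183). It matches my estimate within 3 mm. I'm moving above the press point, then down in small steps.

send_rows:
  targets: [0.0405, 0.0035, 0, 0, -1, 0, 0, 0.04, 0, -1, 0, 0, 0.025, 0, -1, 0, 0, 0.004, 0, -1, 0, 0, 0, 0, -1]

```text
t: 3.65
tool_pos: [0.5774, -0.0326, 0.073]
orientation: [0.902, 0.432, 0.0, 0.0]
contact_force: [0.2, -0.2, 0.8]
finger_gap: 0.0002
```

send_rows:
  targets: [0, 0, 0.003, 0, -1, 0, 0, 0.003, 0, -1, 0, 0, 0.003, 0, -1, 0, 0, 0, 0, -1]

```text
t: 4.15
tool_pos: [0.5774, -0.0328, 0.0637]
orientation: [0.902, 0.432, 0.0, 0.001]
contact_force: [-0.7, -2.2, 1.5]
finger_gap: 0.0002
```

send_rows:
  targets: [0, 0, 0.002, 0, -1, 0, 0, 0.002, 0, -1, 0, 0, 0, 0, -1]

```text
t: 4.53
tool_pos: [0.5772, -0.0328, 0.0595]
orientation: [0.902, 0.432, -0.0, 0.0]
contact_force: [-0.7, -2.4, 3.8]
finger_gap: 0.0002
```

send_rows:
  targets: [0, 0, 0.001, 0, -1, 0, 0, 0.001, 0, -1, 0, 0, 0, 0, -1]

```text
t: 4.9
tool_pos: [0.5772, -0.0329, 0.0581]
orientation: [0.902, 0.432, -0.0, 0.0]
contact_force: [-3.3, -4.7, 7.7]
finger_gap: 0.0001
```

send_rows:
  targets: [0, 0, 0.001, 0, -1, 0, 0, 0.001, 0, -1, 0, 0, 0, 0, -1]

```text
t: 5.28
tool_pos: [0.5774, -0.0329, 0.0578]
orientation: [0.902, 0.432, -0.0, 0.0]
contact_force: [-8.4, -3.3, 16.1]
finger_gap: 0.0
```

```bash
python3 to.py
```

```text
t 5.275 pos [ 0.5774 -0.0329  0.0578] F [-8.37 -3.26 16.13] gap 4.370878035997197e-05
[[0.627, 0.779, -0.001], [0.779, -0.627, -0.001], [-0.001, 0.0, -1.0]]
```

send_rows:
  targets: [0, 0, 0.001, 0, -1, 0, 0, 0, 0, -1, 0, 0, -0.03, 0, -1, 0, 0, -0.05, 0, -1, -0.04, 0, -0.01, 0, -1, 0, 0, 0, 0, -1, 0, 0, 0, 0, -1]

```text
t: 6.15
tool_pos: [0.5514, -0.0627, 0.143]
orientation: [0.902, 0.432, -0.0, -0.001]
contact_force: [0.2, -0.1, -0.3]
finger_gap: 0.0002
```

```bash
python3 to.py 0.602 0.081 0.1; python3 -c "
from h import *
Z['rocker_press']=.057
a=save('wrist','w2');marks('wrist')
b=save('side','s2')
cv2.imwrite('pics/c2.png',np.hstack([cv2.resize(a[60:300,180:500],(400,300)),cv2.resize(b[190:310,230:390],(400,300))])[:,:,::-1])"
```

```text
t 6.15 pos [ 0.5514 -0.0627  0.143 ] F [ 0.15 -0.09 -0.27] gap 0.00024852924457378553
[[0.627, 0.779, -0.001], [0.779, -0.627, 0.002], [0.001, -0.002, -1.0]]
shift [ 0.1436 -0.0506  0.0432]
wrist rocker_press 0.8 [320.2 181.9] [ 0.579  -0.0279  0.057 ]
wrist rocker_pivot 0.92 [324.  148.2] [ 0.5947 -0.0126  0.058 ]
wrist square_top 0.98 [229.6   1.2] [0.6036 0.082  0.064 ]
wrist square_top 0.16 [ 86.9 246.5] [0.4273 0.0386 0.064 ]
wrist round_button_top 0.85 [104.2  99.5] [0.5093 0.0933 0.062 ]
wrist stop_mushroom_top 0.77 [194.7 236.6] [ 0.4984 -0.0028  0.08  ]
wrist console 0.65 [240.  126.4] [0.5516 0.0381 0.    ]
```

View pics/c2.png

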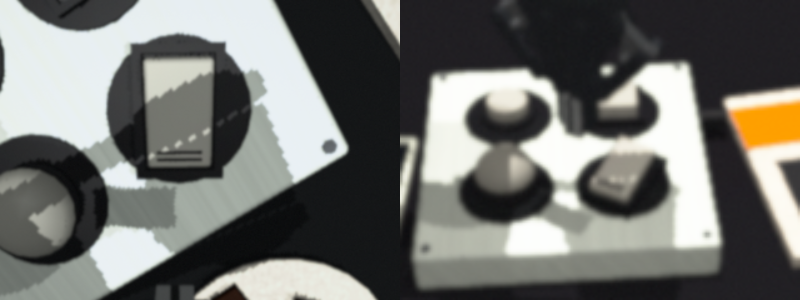

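The near, ribbed end is now low and the far end high, both in the wrist crop and the side crop, so the rocker is over. Next is the square key.

send_rows:
  targets: [0.048, -0.0169, 0, 0, -1, 0.048, -0.0169, 0, 0, -1, 0.0476, -0.0168, 0, 0, -1, 0, 0, 0.04, 0, -1, 0, 0, 0.03, 0, -1, 0, 0, 0.006, 0, -1, 0, 0, 0, 0, -1]

```text
t: 7.42
tool_pos: [0.6028, 0.08, 0.0686]
orientation: [0.902, 0.432, 0.0, 0.0]
contact_force: [1.3, -0.5, -0.2]
finger_gap: -0.0002
```

send_rows:
  targets: [0, 0, 0.003, 0, -1, 0, 0, 0.003, 0, -1, 0, 0, 0.002, 0, -1, 0, 0, 0, 0, -1]

```text
t: 7.92
tool_pos: [0.6036, 0.0799, 0.0614]
orientation: [0.902, 0.432, 0.001, 0.001]
contact_force: [1.7, -1.0, 3.1]
finger_gap: 0.0002
```

send_rows:
  targets: [0, 0, 0.002, 0, -1, 0, 0, 0.002, 0, -1, 0, 0, 0.001, 0, -1, 0, 0, 0, 0, -1]

```text
t: 8.43
tool_pos: [0.6034, 0.08, 0.056]
orientation: [0.902, 0.432, 0.001, 0.0]
contact_force: [1.8, -0.2, 5.6]
finger_gap: -0.0003
```

send_rows:
  targets: [0, 0, 0.001, 0, -1, 0, 0, 0.001, 0, -1, 0, 0, 0, 0, -1]

```text
t: 8.8
tool_pos: [0.6035, 0.08, 0.0558]
orientation: [0.902, 0.432, 0.0, 0.0]
contact_force: [-3.5, -1.3, 14.5]
finger_gap: 0.0001
```

The key bottomed at z≈0.056. One more millimetre of push, then lift and look.

send_rows:
  targets: [0, 0, 0.001, 0, -1, 0, 0, 0, 0, -1, 0, 0, -0.03, 0, -1, 0, 0, -0.055, 0, -1, -0.05, 0, 0, 0, -1, -0.05, 0, 0, 0, -1, 0, 0, 0, 0, -1, 0, 0, 0, 0, -1]

```text
t: 9.8
tool_pos: [0.5392, 0.0025, 0.1363]
orientation: [0.902, 0.432, -0.001, -0.001]
contact_force: [-0.5, -0.1, -0.1]
finger_gap: -0.0001
```

```bash
python3 to.py 0.507 0.0915 0.068; python3 -c "
from h import *
Z['rocker_press']=.057;Z['square_top']=.056
a=save('wrist','w3');marks('wrist')
b=save('side','s3');marks('side',['square_top','round_button_top'])
cv2.imwrite('pics/c3.png',np.hstack([cv2.resize(a,(400,300)),cv2.resize(b[190:310,230:390],(400,300))])[:,:,::-1])"
```

```text
t 9.8 pos [0.5392 0.0025 0.1363] F [-0.45 -0.14 -0.09] gap -0.0001428410781432252
[[0.628, 0.779, -0.002], [0.779, -0.628, 0.001], [-0.001, -0.002, -1.0]]
shift [ 0.0492 -0.0808  0.0684]
wrist rocker_press 0.96 [392.4 247.8] [ 0.5783 -0.0283  0.057 ]
wrist rocker_press 0.57 [561.4  18.4] [0.731  0.0248 0.057 ]
wrist rocker_pivot 0.87 [399.8 217.1] [ 0.5949 -0.0131  0.058 ]
wrist square_top 0.74 [320.1  84.1] [0.6048 0.0835 0.056 ]
wrist square_top 0.56 [276.4 304.3] [ 0.487  -0.0118  0.056 ]
wrist round_button_top 0.86 [191.4 173.9] [0.509  0.0934 0.062 ]
wrist stop_mushroom_top 0.87 [272.5 302.2] [ 0.4972 -0.0007  0.08  ]
wrist stop_mushroom_top 0.23 [395.6 218.7] [ 0.5921 -0.0047  0.08  ]
wrist console 0.64 [300.6 181.2] [0.5504 0.0409 0.    ]
side round_button_top 0.5 [272.1 229. ] [0.5085 0.0899 0.062 ]
side round_button_top 0.24 [212.3 270.3] [ 0.3803 -0.0205  0.062 ]
```

View pics/c3.png

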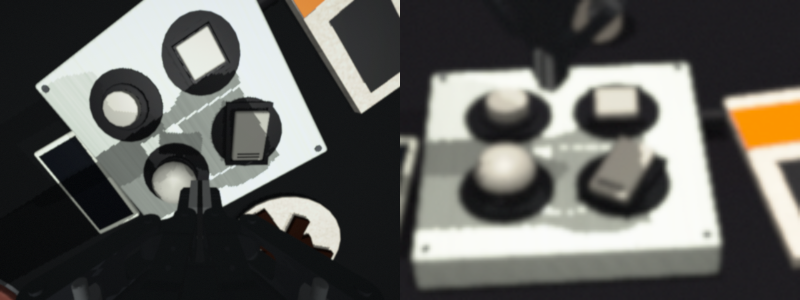

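The square key now sits low in its frame, the rocker stays over, and the round button is still up. Next is the round button.

send_rows:
  targets: [0.025, -0.0404, 0, 0, -1, 0.025, -0.0404, 0, 0, -1, 0, 0, 0.04, 0, -1, 0, 0, 0.024, 0, -1, 0, 0, 0.005, 0, -1, 0, 0, 0, 0, -1]

```text
t: 11.05
tool_pos: [0.5086, 0.0917, 0.0687]
orientation: [0.902, 0.432, 0.0, 0.0]
contact_force: [1.1, 0.2, 0.8]
finger_gap: -0.0
```

send_rows:
  targets: [0, 0, 0.003, 0, -1, 0, 0, 0.003, 0, -1, 0, 0, 0.003, 0, -1, 0, 0, 0.002, 0, -1, 0, 0, 0, 0, -1]

```text
t: 11.68
tool_pos: [0.509, 0.0917, 0.0579]
orientation: [0.902, 0.432, 0.001, 0.0]
contact_force: [0.3, -0.8, 4.8]
finger_gap: -0.0
```

send_rows:
  targets: [0, 0, 0.002, 0, -1, 0, 0, 0.001, 0, -1, 0, 0, 0.001, 0, -1, 0, 0, 0.001, 0, -1, 0, 0, 0, 0, -1]

```text
t: 12.3
tool_pos: [0.5092, 0.0917, 0.0548]
orientation: [0.902, 0.432, 0.0, 0.0]
contact_force: [-6.0, -1.9, 17.7]
finger_gap: 0.0001
```

send_rows:
  targets: [0, 0, 0, 0, -1, 0, 0, 0, 0, -1, 0, 0, 0, 0, -1, 0, 0, 0, 0, -1]

```text
t: 12.8
tool_pos: [0.5091, 0.0917, 0.0548]
orientation: [0.902, 0.432, 0.0, 0.0]
contact_force: [-6.0, -1.1, 16.9]
finger_gap: 0.0003
```

```bash
python3 to.py; python3 -c "
from h import *
b=save('side','s4');a=save('wrist','w4')
cv2.imwrite('pics/c4.png',np.hstack([cv2.resize(a,(400,300)),cv2.resize(b[150:390,180:500],(400,300))])[:,:,::-1])"
```

```text
t 12.8 pos [0.5091 0.0917 0.0548] F [-5.98 -1.09 16.87] gap 0.0002631193424871258
[[0.627, 0.779, 0.001], [0.779, -0.627, -0.0], [0.0, 0.001, -1.0]]
```

View pics/c4.png

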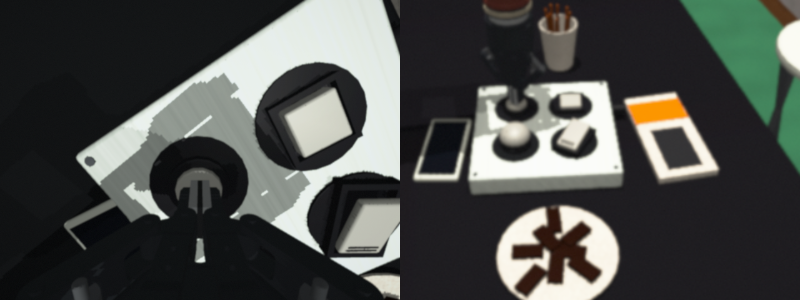

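The fingertips are on the round button and holding it down. The rocker and square key are still as set, and the loose things have not moved. Handing in.

```bash
python3 -c "
from h import *
print(env.close_job())"; python3 to.py
```

```text
the job is handed in; nothing more can be done
None
the job is handed in; nothing more can be done
```

The job was handed in at about 13 s, with the round button still held down. No verdict came back.

- **Rocker:** I pressed its raised end until it hit a hard stop at tip height 57.8 mm and about 16 N, then pushed one more millimetre. The pictures show it tipped over.
- **Square key:** I pushed it to its stop at 55.8 mm and 14.5 N, then one more millimetre. It stayed down after I let go.
- **Round button:** It was held at its stop, tip height 54.8 mm, at a steady 17 N.

The last pictures show the rocker and square key still set, the mushroom stop untouched, and the cup, plate, leaflets and phone where they were.

One disagreement: the network marks were up to about 6 mm off my image segmentation at first and about 2–4 mm from close by. I used a compromise between the two, and every press landed well on its cap. The network also missed the square key in two of the pictures; the flange outlines and later wrist views covered that.

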